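Close and clip down the dish canister

ROBOT

A 6-joint arm with a two-finger parallel gripper is mounted at the origin on a cart in front of the work surface, level with it; the furniture and walls round the work are solid. World frame = base frame: x ahead of the robot, y to its left, z up, the work surface at z = 0. Lengths are in mm, angles in rad, forces in N, time in s.
With the tool pointing down it reaches from about 300 to 775 mm from the base axis. Payload 14.6 kg.
Tool frame: the origin (TCP) lies at the centre of the arm's flange, where the gripper is bolted on; the fingertips stand 199 mm ahead of it and the grasp point (between the pads) lies 180 mm ahead of it; z points along the fingers, y is the line along which they close (so a half turn about z gives the same grasp; the last joint's range is limited). The gripper opens to 94 mm and grips with 3 to 60 N. Pads are 16 mm wide; open, the fingers measure 119 mm over their backs; the gripper's body (75 mm by 177 mm) begins 78 mm behind the grasp point.
Start: joints at [1.064, 0.3, 1.521, -0, 1.321, -0.067], TCP at [234.164, 497.653, 404.646] pointing down, gripper open.
Joint ranges: [-3.03, 3.03], [-0.79, 2.21], [0.23, 2.52], [-1.04, 4.18], [0, 3.07], [-2.55, 2.55]. Speed limits (rad/s): [2.22, 2.22, 2.57, 3.14, 3.14, 3.14].

INTERFACE

Orientations are given as [roll, pitch, yaw] about the fixed x, y, z axes, in that order (R = Rz(yaw) Ry(pitch) Rx(roll)).
In Python, from cell import manip, optics, workorder gives the robot as it stands.
- The arm moves only by the tool step_arm, never from a script. Its argument "increments" is a list that holds one entry, the list of rows, each a list of 7 numbers: the turn, a rotation vector about the tool's x, y, z as a fraction of full scale, then the shift along the tool's x, y, z as a fraction of full scale, then the closure, from -1 (fully open) to 1 (shut). In form: [[[wx, wy, wz, tx, ty, tz, fingers], ...]]. A call has 1 to 5 rows; each row shifts and turns the commanded pose from where the row before left it, along the tool's axes as they then stand; what a row does not reach is not made up. Full scale, the value 1, is 40 mm for a shift and 45 degrees for a turn. A row lasts 1/10 s, in which the tool goes at most 50 mm and 8.59 degrees, less where a joint would pass 70% of its speed; a pose out of reach is approached as far as the arm can. A call with a number of a shift or a turn outside -1 to 1 is refused whole. A call with a gripper value outside its range is refused whole. The fingers move at their own pace and stop on an object; "newtons" is the grip in N (left out, the last holds). Time passes only in rows, so rows that do not move let the fingers close. It gives the time, the measured TCP pose, the force, the opening and the grip force at its end, in the units of the state.
- manip.read_state(): the state, without advancing time (a new reading comes with each control period).
- optics.camera(name): name is "scene" or "top" or "wrist"; returns a dict with "frame" (384x512x3 uint8, red, green, blue), "range_z" (384x512 float32, mm along the optical axis (not along the pixel's ray), 0 where there is no reading), "mtx" (3x3 intrinsics, pixels), "cam_to_world" (4x4, takes a point from camera to world coordinates). Camera axes: x right, y down, z forward; pixel columns grow to the right and rows downward; lengths in mm; the calibration is good to about 2 mm. A picture is of the moment at which its call begins.
- workorder.sign_off(): hands the job in; it is judged then, once.
The state is a dict: "clock": time; "joints": joint angles; "qd": joint speeds; "effort": joint torques, N m; "eef_pos": TCP position; "eef_rot": TCP orientation; "wrist_force": force on the tool from outside, world axes, zero at the start; "moment": the same for the moment, N m; "finger_gap": finger opening in mm; "finger_force": force on a finger pad.
Only numpy, scipy, OpenCV 4.12 (cv2) and the standard library are available. Lean on these libraries where they do the work, as an engineer would, in place of code of your own. Each camera call takes 0.05 s, during which the arm holds its last target. There are 200 camera calls.

TASK

Close the round canister: set its lid into the mouth so that it sits flat on the rim, then fold the three clips on its rim down over the lid one after another, pressing each fully home against its stop. Be gentle with the canister and its clips, never pushing on them with more than 25 N, and leave the vial, the tape and the bottle where they stand.

Things in the scene. Friction and masses are not known exactly. Their poses are not given: they have to be found in the camera images.
- canister: aluminium drum, outer diameter 120 mm, 70 mm high, wall 4 mm, mouth 112 mm wide, rubber foot ring 128 mm wide, a covered dish inside on the floor; fixed to the worktop. Origin: centre of its underside, z up. Three steel clips stand round its rim, 120 degrees apart, on straps bolted to the wall
- mouth (a point): centre of the canister's mouth, level with the rim, 70 mm above the worktop. With the lid on, the lid's plug hangs in the mouth (3 mm play all round) and its disc rests on the rim; the knob's centre is then 102 mm and the disc's top 78 mm above the worktop
- lid: the loose lid, 0.14 to 0.25 kg, lying on the worktop on its plug. From below: grey plug 106 mm wide, 8 mm deep, lower edge bevelled; aluminium disc 120 mm wide, 8 mm thick; black round knob 26 mm wide, 38 mm high. Origin: centre of its underside, z up
- lid_knob (a point): centre of the lid's knob for gripping: on the lid's axis, 40 mm above the lid's underside, 24 mm above the disc's top and 14 mm below the knob's top; z along the lid's axis, up
- clip_a_pivot (a point): nominal middle of clip a's pivot pin, 77 mm out from the canister's axis, 89 mm above the worktop. The clip is a flap 26 mm wide and 4 mm thick, its free end (a 6 mm round bar) 40.5 mm from the pin. Folded down it lies level and points at the axis, with the free end 36.5 mm from the axis; its level top is then 2 to 3 mm above the pin's middle
- clip_b_pivot (a point): the same for clip b, 120 degrees on from a, anticlockwise seen from above. Note for all clips: the straps were bolted on through slotted holes, so each real clip with its pin and stop sits up to 5 mm higher or lower than its nominal point; each clip differs, and this is not reported
- clip_c_pivot (a point): the same for clip c, 240 degrees on from a, anticlockwise seen from above. Under each flap, 26 mm from its pin and reaching 16.5 mm below it, is a sprung rubber foot that comes down on the lid near the end of the fold (up to 2 N)
- clip_a (a joint): angle of clip a about its level pin: 0 folded fully down to its stop over the lid, 1.57 upright, 1.95 to 2.15 (leaning outwards) at the start, limit 2.25. The hinge is a stiff friction hinge: the clip stays wherever it is left, and it resists all the way with about 0.11 N m, that is some 3 N at the free end and 6 N when pushed 20 mm from the pin (more when pushed fast)
- clip_b (a joint): the same for clip b. A clip counts as home when its free end is within about 2 mm of its own stop. The stop is hard: on reaching it the force climbs by some 10 to 20 N for each mm pushed on
- clip_c (a joint): the same for clip c
- vial: screw-cap vial, 23 mm wide, 48 mm high, standing beyond the canister; bystander. Origin at its underside
- tape: roll of tape lying flat, 69 mm wide, 18 mm high, to the left and nearer than the canister; bystander. Origin at its underside
- bottle: white bottle with screw cap, 62 mm wide, 120 mm high, to the right, beyond the lid; bystander. Origin at its underside

How it is judged (in metres and radians):
On the way, in this order (a step that is already met when the one before it is completed fails the run):
1. the lid sits flat on the rim, let go, with all clips still open (horizontal distance between lid_knob and mouth below 0.006 m and z of lid_knob in the frame of canister between 0.0995 and 0.1045 m and angle between lid_knob's own z axis and vertical below 0.05 rad and contact force between the fingers and lid below 0.1 N and value of joint each of clip_a, clip_b, clip_c above 0.5 rad), for 0.2 s.
2. the lid still sits flat and all three clips are pressed home (horizontal distance between lid_knob and mouth below 0.006 m and z of lid_knob in the frame of canister between 0.0995 and 0.1045 m and angle between lid_knob's own z axis and vertical below 0.05 rad and value of joint each of clip_a, clip_b, clip_c below 0.05 rad), for 0.2 s.
At the end, for the whole second after the job is handed in: the lid sits flat on the canister's rim (knob's centre within 6 mm of the axis, 99.5 to 104.5 mm above the canister's underside, tilt under 0.05 rad), all three clips are home at their stops (angle under 0.05 rad), and vial, tape and bottle are within 20 mm of where they stood (all of step 2 and distance of each of vial, tape, bottle from where it was at the start of the episode below 0.02 m); the robot touches nothing.
It fails at once if the canister or one of its clips is pushed with more than 25 N (contact force between any of the fingers, the arm and canister above 25 N).
It fails at once if the vial, the tape or the bottle is moved by more than 20 mm (not (distance of each of vial, tape, bottle from where it was at the start of the episode below 0.02 m)).
It also fails if it takes over 72 s, if anything falls off the work surface, if the arm or the gripper's body presses on something with over 40 N, if the wrist force passes 120 N, or if a joint passes its speed limit or range.

## Working session

There is one attempt and no reset: what is moved stays moved. The work goes in short steps, Python scripts to look and compute and a tool call to move; the robot and the scene stay as the last step left them, time stands still between calls to the robot, and variables do not carry over. Pictures are saved under pics/ and viewed, at most 10 in all, crops included, and the job is handed in when it is done.

Besides the shell and the picture viewer there is one more tool, called after "Emit:" by a JSON object that holds its "op" and its "data". step_arm: Moves the arm, as the interface text tells. Its arguments: {"type":"object","properties":{"increments":{"type":"array","items":{"type":"array","items":{"type":"array","items":{"type":"number"}}}},"newtons":{"type":"number"}},"required":["increments"]}

```bash
mkdir -p pics; cat > h.py <<'E'
import numpy as np, cv2
from cell import manip, optics, workorder
def cloud(c):
    d=c["range_z"];K=c["mtx"];v,u=np.mgrid[:d.shape[0],:d.shape[1]]
    p=np.stack([(u-K[0,2])/K[0,0]*d,(v-K[1,2])/K[1,1]*d,d],-1)
    T=c["cam_to_world"];w=p@T[:3,:3].T+T[:3,3];w[d==0]=np.nan
    return w
E
python3 - <<'E'
from h import *
print(manip.read_state())
for n in("top","scene"):
    c=optics.camera(n);cv2.imwrite(f"pics/{n}0.png",c["frame"][...,::-1]);np.save(f"{n}0.npy",cloud(c));print(c["cam_to_world"],c["mtx"])
E
```

```text
{'clock': 0.0, 'joints': array([ 1.06442787e+00,  3.00498407e-01,  1.52159650e+00, -4.38921195e-05,
        1.32071504e+00, -6.66187007e-02]), 'qd': array([-0.00222388,  0.00097618,  0.00096864,  0.00060172, -0.00156711,
        0.00100613]), 'effort': array([-1.61926910e-04, -5.31807232e+01, -3.52740562e+01,  7.08675524e-02,
        2.44271639e-02, -1.54728909e-04]), 'eef_pos': array([234.14112966, 497.63668742, 404.06469081]), 'eef_rot': array([-3.14037523e+00, -3.86153222e-05,  2.70185377e+00]), 'wrist_force': array([-0.37652819, -0.94706692, -0.63932438]), 'moment': array([ 0.00577527,  0.01906661, -0.04023121]), 'finger_force': 0.0, 'finger_gap': 93.92975088580583}
[[-2.74580831e-02 -9.89628681e-01  1.41000455e-01  3.49107025e+02]
 [-9.99370222e-01  3.03483364e-02  1.83885473e-02  1.24524870e+02]
 [-2.24769630e-02 -1.40406742e-01 -9.89838741e-01  1.22091065e+03]
 [ 0.00000000e+00  0.00000000e+00  0.00000000e+00  1.00000000e+00]] [[453.55440866   0.         247.17330154]
 [  0.         453.55440866 191.31812476]
 [  0.           0.           1.        ]]
[[ 8.24041354e-01 -3.30402671e-01  4.60206390e-01 -1.32333069e+02]
 [-5.66317617e-01 -4.58182115e-01  6.85093794e-01 -8.04764476e+02]
 [-1.54984822e-02 -8.25168604e-01 -5.64673864e-01  8.48775284e+02]
 [ 0.00000000e+00  0.00000000e+00  0.00000000e+00  1.00000000e+00]] [[469.04920974   0.         258.54329285]
 [  0.         469.04920974 192.6353594 ]
 [  0.           0.           1.        ]]
```

View pics/top0.png

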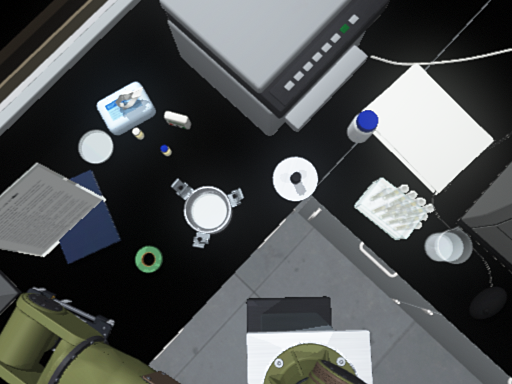

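View pics/scene0.png

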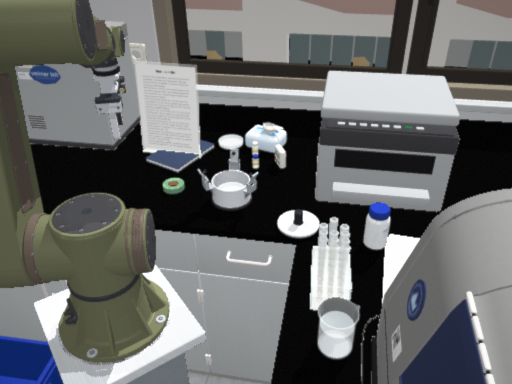

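The top view shows the canister at about (208,210), with clips near (181,187), (236,197) and (201,240). The lid is at (295,179), and vial, tape and bottle stand clear of it. Next I'll measure these in the point clouds.

```bash
python3 - <<'E'
from h import *
from scipy.optimize import least_squares
w=np.load("top0.npy");im=cv2.imread("pics/top0.png")
def circ(p,r=None):
    f=lambda q:np.hypot(p[:,0]-q[0],p[:,1]-q[1])-q[2]
    return least_squares(f,[*p[:,:2].mean(0),55],loss='soft_l1').x
box=w[150:260,160:255].reshape(-1,3);
print("floor z",np.nanmedian(w[255:275,180:200,2]))
rim=box[(box[:,2]>64)&(box[:,2]<75)];print("rim",len(rim),circ(rim),np.median(rim[:,2]))
c=circ(rim)[:2]
cl=box[(box[:,2]>80)&(box[:,2]<140)]
a=np.degrees(np.arctan2(cl[:,1]-c[1],cl[:,0]-c[0]));r=np.hypot(*(cl[:,:2]-c).T)
for lo in np.unique((a//30)): 
    m=(a//30==lo);print(lo*30,m.sum(),np.median(a[m]).round(1),np.c_[r[m],cl[m,2]].round(0).tolist()[:12])
L=w[150:205,268:322].reshape(-1,3);d=L[(L[:,2]>10)&(L[:,2]<22)];print("lid mean",len(d),d.mean(0),np.median(d[:,2]))
x=L[(L[:,2]>10)&(L[:,2]<22)]
print("ext",np.percentile(x[:,:2],[0.5,99.5],axis=0),"mid",np.percentile(x[:,:2],[0.5,99.5],axis=0).mean(0))
k=L[(L[:,2]>40)&(L[:,2]<65)];print("knob",len(k),k.mean(0))
s=np.load("scene0.npy")
L=s[205:240,270:325].reshape(-1,3);d=L[(L[:,2]>10)&(L[:,2]<22)];print("scene lid",len(d),np.percentile(d[:,:2],[0.5,99.5],axis=0).mean(0),np.median(d[:,2]))
k=L[(L[:,2]>30)&(L[:,2]<65)];print("knob",len(k),k.mean(0))
b=s[165:212,195:262].reshape(-1,3);rim=b[(b[:,2]>66)&(b[:,2]<74)];print("rim s",len(rim),circ(rim))
for n,(v0,v1,u0,u1) in dict(vial=(143,158,158,172),tape=(243,275,132,165),bottle=(108,145,345,380)).items():
    q=w[v0:v1,u0:u1].reshape(-1,3);q=q[q[:,2]>8];print(n,q.mean(0),q[:,2].max())
E
```

```text
floor z 0.6286547303428733
rim 416 [469.46716021 249.7889396   59.55365871] 69.17068904846758
-180.0 9 -178.4 [[76.0, 100.0], [77.0, 100.0], [79.0, 95.0], [79.0, 97.0], [81.0, 100.0], [81.0, 95.0], [84.0, 97.0], [83.0, 80.0], [86.0, 99.0]]
-90.0 121 -72.3 [[98.0, 123.0], [93.0, 124.0], [95.0, 129.0], [97.0, 129.0], [90.0, 114.0], [92.0, 121.0], [94.0, 127.0], [96.0, 125.0], [85.0, 93.0], [87.0, 104.0], [89.0, 114.0], [91.0, 121.0]]
-60.0 4 -58.6 [[79.0, 91.0], [81.0, 92.0], [83.0, 94.0], [77.0, 92.0]]
30.0 153 48.6 [[98.0, 125.0], [95.0, 128.0], [98.0, 124.0], [96.0, 127.0], [94.0, 126.0], [92.0, 127.0], [99.0, 121.0], [97.0, 124.0], [94.0, 128.0], [94.0, 118.0], [92.0, 120.0], [91.0, 118.0]]
60.0 5 60.7 [[83.0, 95.0], [80.0, 94.0], [77.0, 96.0], [76.0, 96.0], [76.0, 86.0]]
150.0 126 170.7 [[77.0, 98.0], [76.0, 99.0], [75.0, 95.0], [74.0, 97.0], [74.0, 122.0], [73.0, 122.0], [73.0, 121.0], [73.0, 120.0], [79.0, 100.0], [78.0, 98.0], [77.0, 97.0], [77.0, 99.0]]
lid mean 1419 [550.44506985  17.15722982  16.242073  ] 16.30054227770779
ext [[493.62237846 -40.87270925]
 [608.2996279   74.09621558]] mid [550.96100318  16.61175317]
knob 82 [550.57426823  17.34971195  53.84890263]
scene lid 783 [551.67154218  14.70975613] 16.145562683024536
knob 96 [549.30722772  12.08312801  46.45977647]
rim s 243 [471.8751589  247.85347135  60.48424979]
vial [635.71208698 361.88518887  37.86920761] 53.25986394316192
tape [347.95953791 411.39680845  18.42567429] 27.088338328576583
bottle [ 674.08903218 -160.24979363   84.49686529] 127.34813596513322
```

Emit:
{"op": "step_arm", "data": {"increments": [[[0,0,0,-0.8,-0.312,0,-1],[0,0,0,-0.8,-0.312,0,-1],[0,0,0,-0.8,-0.312,0,-1],[0,0,0,-0.8,-0.312,0,-1],[0,0,0,-0.8,-0.312,0,-1]]]}}

```text
clock: 0.6
eef_pos: [353.1, 371.9, 404.4]
eef_rot: [-3.141, -0.0, 2.702]
wrist_force: [-0.1, 1.0, -1.2]
finger_gap: 93.9
finger_force: 0.0
```

Emit:
{"op": "step_arm", "data": {"increments": [[[0,0,0,-0.8,-0.312,0,-1],[0,0,0,-0.8,-0.312,0,-1],[0,0,0,-0.8,-0.312,0,-1],[0,0,0,-0.8,-0.312,0,-1],[0,0,0,-0.8,-0.312,0,-1]]]}}

```text
clock: 1.1
eef_pos: [471.4, 247.3, 404.4]
eef_rot: [-3.141, -0.0, 2.702]
wrist_force: [0.4, 0.6, -0.0]
finger_gap: 94.2
finger_force: 0.0
```

```bash
python3 - <<'E'
from h import *
w=np.load("top0.npy").reshape(-1,3)
for zmin in (100,200,300): 
    q=w[(w[:,2]>zmin)&(w[:,0]>450)&(w[:,0]<900)&(abs(w[:,1]-17)<400)];d=np.hypot(q[:,0]-551,q[:,1]-17);i=d.argmin();print(zmin,d[i],q[i])
c=optics.camera("wrist");cv2.imwrite("pics/wr1.png",c["frame"][...,::-1]);np.save("wr1.npy",cloud(c));s=manip.read_state();print(s["eef_pos"],s["eef_rot"],s["joints"],c["cam_to_world"])
E
```

```text
100 116.64530016044732 [657.86541383  63.75370976 220.48762201]
200 116.64530016044732 [657.86541383  63.75370976 220.48762201]
300 177.43953900651394 [704.41335682 106.1579046  300.93521288]
[473.82328893 244.5229295  404.28368569] [-3.14069007e+00  6.53689913e-04  2.69956217e+00] [ 4.07865208e-01  2.62841053e-01  1.56924392e+00 -1.12493386e-03
  1.30975440e+00 -7.20609870e-01] [[ 4.25546367e-01  8.75421478e-01  2.29232470e-01  4.06008931e+02]
 [ 9.04936476e-01 -4.11523147e-01 -1.08345156e-01  2.79084681e+02]
 [-5.13209414e-04  2.53546712e-01 -9.67323008e-01  3.83745615e+02]
 [ 0.00000000e+00  0.00000000e+00  0.00000000e+00  1.00000000e+00]]
```

View pics/wr1.png

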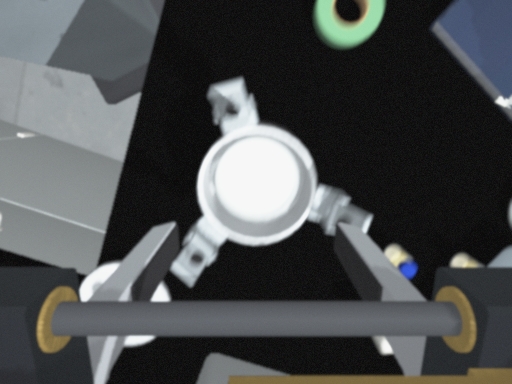

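The wrist view shows the canister centred at about (257,185), with its clips at (232,105), (345,208) and (195,252). The arm was still settling, so I'll take the picture again and fit the rim.

```bash
cat >> h.py <<'E'
from scipy.optimize import least_squares
def circ(p,r=None):
    f=lambda q:np.hypot(p[:,0]-q[0],p[:,1]-q[1])-(q[2] if r is None else r)
    return least_squares(f,[*np.median(p[:,:2],0),55],loss='soft_l1').x
E
python3 - <<'E'
from h import *
optics.camera("wrist");optics.camera("wrist")
c=optics.camera("wrist");w=cloud(c);np.save("wr1.npy",w);s=manip.read_state();print(s["eef_pos"],s["eef_rot"],s["qd"].round(3),s["clock"])
p=w.reshape(-1,3);p=p[np.hypot(p[:,0]-470,p[:,1]-249)<130]
rim=p[(p[:,2]>66)&(p[:,2]<74)&(np.hypot(p[:,0]-470,p[:,1]-249)<68)];q=circ(rim);print("rim",len(rim),q,np.median(rim[:,2]))
for k in range(2):
    d=p[:,:2]-q[:2];r=np.hypot(*d.T);cl=p[(p[:,2]>84)&(r>64)&(r<110)];d=cl[:,:2]-q[:2];r=np.hypot(*d.T);a=np.degrees(np.arctan2(d[:,1],d[:,0]))
for a0 in(-71.5,48.5,168.5):
    da=(a-a0+180)%360-180;m=abs(da)<25;print(a0,m.sum(),"az",a0+np.median(da[m]))
    # profile: max over middle
    for lo in range(64,108,4):
        mm=m&(r>=lo)&(r<lo+4); 
        if mm.sum():print("  r",lo,np.percentile(cl[mm,2],[5,50,95]).round(1),np.percentile(r[mm]*np.sin(np.radians(da[mm])),[5,95]).round(1))
E
```

```text
[470.75781909 248.16705827 404.26089364] [-3.14105971e+00 -6.30671480e-04  2.70049041e+00] [ 0.031 -0.009  0.007  0.002  0.     0.004] 1.3
rim 1885 [471.45900831 250.12140076  58.00161446] 68.93303495021894
-71.5 1228 az -70.76750755910305
  r 72 [ 88.5  92.6 121.2] [-8.5 11.7]
  r 76 [ 88.6  93.8 123.3] [-13.9  17.6]
  r 80 [ 91.4  98.6 122. ] [-13.2  18.1]
  r 84 [ 92.2 108.4 114.1] [-12.8  15.3]
  r 88 [112.1 116.4 120.9] [-9. 14.]
  r 92 [118.9 124.  125.7] [-9.4 14.3]
  r 96 [123.4 124.6 125.2] [-9.2 14.7]
48.5 1013 az 51.83935529874972
  r 72 [ 89.5  92.9 119.9] [-9.8 12.5]
  r 76 [ 90.9  95.  124.3] [-15.   16.9]
  r 80 [ 92.7 100.  123.5] [-14.9  16.8]
  r 84 [ 86.6 107.7 118.1] [ 1.5 17.1]
  r 88 [111.3 115.6 119. ] [-2.2 13. ]
  r 92 [118.9 123.5 126.3] [-1.1 13.1]
  r 96 [123.4 125.2 126.1] [-3.1 13.3]
168.5 1259 az 168.9801616161272
  r 68 [ 93.4  94.9 120.8] [-7.4  8.1]
  r 72 [ 94.4  97.8 126.3] [-12.7  15.7]
  r 76 [ 95.6 101.2 128.6] [-15.1  17.8]
  r 80 [ 96.4 108.3 123. ] [-13.7  16.8]
  r 84 [ 97.2 115.3 119.2] [-11.2  13.9]
  r 88 [118.8 122.5 127.6] [-9.9 13.1]
  r 92 [127.2 128.6 129.8] [-9.7 13.4]
  r 96 [125.7 127.5 128.6] [-10.   13.6]
```

Emit:
{"op": "step_arm", "data": {"increments": [[[0,0,0,-0.536,-0.548,0,-1],[0,0,0,-0.536,-0.548,0,-1],[0,0,0,-0.536,-0.548,0,-1],[0,0,0,-0.536,-0.548,0,-1],[0,0,0,-0.536,-0.548,0,-1]]]}}

```text
clock: 1.8
eef_pos: [520.7, 103.6, 404.7]
eef_rot: [3.142, -0.0, 2.703]
wrist_force: [0.2, 1.1, 0.1]
finger_gap: 94.0
finger_force: 0.0
```

Emit:
{"op": "step_arm", "data": {"increments": [[[0,0,0,-0.536,-0.548,0,-1],[0,0,0,-0.536,-0.548,0,-1],[0,0,0,-0.536,-0.548,0,-1],[0,0,-0.17,0,0,1,-1],[0,0,-0.17,0,0,1,-1]]]}}

```text
clock: 2.3
eef_pos: [550.9, 17.1, 324.2]
eef_rot: [3.141, 0.002, 2.974]
wrist_force: [1.1, 0.2, -0.3]
finger_gap: 94.3
finger_force: 0.0
```

```bash
python3 - <<'E'
from h import *
for i in range(4): optics.camera("wrist")
c=optics.camera("wrist");cv2.imwrite("pics/wr2.png",c["frame"][...,::-1]);w=cloud(c);np.save("wr2.npy",w);s=manip.read_state();print(s["eef_pos"],s["eef_rot"],s["joints"],s["qd"].round(3),s["clock"])
p=w.reshape(-1,3);p=p[np.hypot(p[:,0]-551,p[:,1]-16)<75]
for lo,hi in((11,21),(35,48),(49,60)):
    q=p[(p[:,2]>lo)&(p[:,2]<hi)];print(lo,len(q),q.mean(0),np.percentile(q,[1,99],axis=0).round(1).tolist(),"mid",np.percentile(q,[1,99],axis=0).mean(0),np.median(q[:,2]))
E
```

```text
[551.41081571  17.51817986 326.64445759] [3.14127173e+00 2.01974033e-03 2.96612068e+00] [-3.46358652e-02  3.78999350e-01  1.60517371e+00  3.74156964e-05
  1.15537481e+00 -1.42997560e+00] [-0.005 -0.017 -0.009 -0.    -0.006 -0.012] 2.55
11 11312 [551.03459624  18.08079011  15.40253836] [[497.8, -38.1, 13.7], [609.6, 73.3, 17.4]] mid [553.68979894  17.59625929  15.52794582] 15.387625891308716
35 95 [544.02369529  19.28133704  41.82952592] [[541.3, 5.7, 35.3], [551.9, 30.1, 47.7]] mid [546.61572798  17.92231921  41.48488129] 41.6712490883217
49 734 [553.46031819  17.65081005  53.21842435] [[541.9, 5.7, 50.0], [565.7, 29.6, 54.8]] mid [553.79030923  17.63352496  52.42214133] 53.291763928629734
```

View pics/wr2.png

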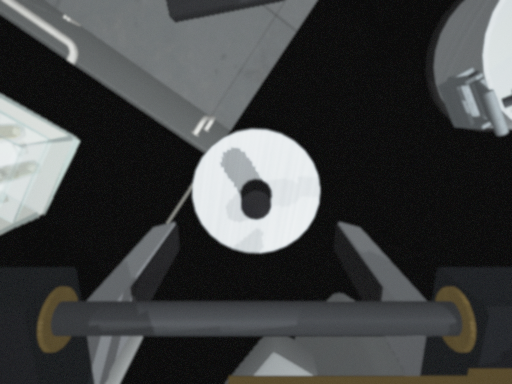

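Emit:
{"op": "step_arm", "data": {"increments": [[[0,0,0,-0.033,0.026,1,-1],[0,0,0,0,0,1,-1],[0,0,0,0,0,0.4,-1],[0,0,0,0,0,0.2,-1],[0,0,0,0,0,0,1]]], "newtons": 30}}

```text
clock: 3.05
eef_pos: [553.0, 17.9, 221.7]
eef_rot: [3.141, 0.001, 2.968]
wrist_force: [-0.8, 0.3, -0.1]
finger_gap: 89.3
finger_force: 0.0
```

Emit:
{"op": "step_arm", "data": {"increments": [[[0,0,0,0,0,0,1],[0,0,0,0,0,0,1],[0,0,0,0,0,0,1],[0,0,0,0,0,0,1],[0,0,0,0,0,0,1]]]}}

```text
clock: 3.55
eef_pos: [552.6, 17.6, 220.9]
eef_rot: [3.142, 0.0, 2.969]
wrist_force: [-0.1, 0.2, 0.5]
finger_gap: 49.5
finger_force: 0.0
```

Emit:
{"op": "step_arm", "data": {"increments": [[[0,0,0,0,0,0,1],[0,0,0,0,0,0,1],[0,0,0,0,0,0,1],[0,0,0,0,0,0,1],[0,0,0,0,0,0,1]]]}}

```text
clock: 4.05
eef_pos: [552.6, 17.6, 220.6]
eef_rot: [-3.142, -0.0, 2.969]
wrist_force: [-1.3, -0.1, -0.7]
finger_gap: 25.6
finger_force: 29.7
```

```bash
python3 - <<'E'
from h import *
s=manip.read_state();print({k:np.round(s[k],3) for k in("eef_pos","eef_rot","wrist_force","moment","finger_gap","finger_force")})
E
```

```text
{'eef_pos': array([552.588,  17.551, 220.615]), 'eef_rot': array([-3.142, -0.   ,  2.969]), 'wrist_force': array([-1.318, -0.059, -0.671]), 'moment': array([-0.036,  0.042, -0.015]), 'finger_gap': np.float64(25.611), 'finger_force': np.float64(29.705)}
```

Emit:
{"op": "step_arm", "data": {"increments": [[[0,0,0,0,0,-0.5,1],[0,0,0,0,0,-0.9,1],[0,0,0,0,0,-0.9,1],[0,0,0,0,0,-0.9,1],[0,0,0,0,0,-0.55,1]]]}}

```text
clock: 4.55
eef_pos: [552.5, 17.6, 373.3]
eef_rot: [3.141, 0.002, 2.969]
wrist_force: [0.7, -0.2, -1.5]
finger_gap: 25.4
finger_force: 29.7
```

Emit:
{"op": "step_arm", "data": {"increments": [[[0,0,0,0.25,0.45,0,1],[0,0,0,0.431,0.768,0,1],[0,0,0,0.431,0.768,0,1],[0,0,0,0.431,0.768,0,1],[0,0,0,0.431,0.768,0,1]]]}}

```text
clock: 5.05
eef_pos: [498.3, 171.1, 370.5]
eef_rot: [-3.141, -0.0, 2.969]
wrist_force: [1.0, 0.6, -1.7]
finger_gap: 25.2
finger_force: 29.7
```

Emit:
{"op": "step_arm", "data": {"increments": [[[0,0,0,0.431,0.768,0,1],[0,0,0,0.431,0.768,0,1],[0,0,0,0.181,0.318,0,1],[0,0,0,0,0,0,1],[0,0,0,0,0,0,1]]]}}

```text
clock: 5.55
eef_pos: [470.9, 249.7, 370.5]
eef_rot: [-3.141, -0.0, 2.969]
wrist_force: [0.8, 0.3, -2.4]
finger_gap: 25.4
finger_force: 29.7
```

```bash
python3 - <<'E'
from h import *
optics.camera("wrist")
c=optics.camera("wrist");cv2.imwrite("pics/wr3.png",c["frame"][...,::-1]);w=cloud(c);np.save("wr3.npy",w);s=manip.read_state();print({k:np.round(s[k],3) for k in("eef_pos","eef_rot","wrist_force","finger_gap","qd")})
p=w.reshape(-1,3);p=p[np.hypot(p[:,0]-471,p[:,1]-250)<110]
print(np.histogram(p[:,2],bins=np.arange(0,230,10)))
q=p[(p[:,2]>155)&(p[:,2]<178)];print(len(q),np.percentile(q,[1,50,99],axis=0))
E
```

```text
{'eef_pos': array([471.132, 249.174, 370.572]), 'eef_rot': array([-3.141, -0.   ,  2.968]), 'wrist_force': array([ 0.661, -0.509, -1.231]), 'finger_gap': np.float64(25.174), 'qd': array([-0.005, -0.002,  0.001,  0.001,  0.001,  0.005])}
(array([ 2096,   146,    10,    11,    16,    19,   970,    55,     6,
         329,   284,   841,  1107,     7,     0,    13, 17924,   414,
         592,   713,  2373,   650]), array([  0,  10,  20,  30,  40,  50,  60,  70,  80,  90, 100, 110, 120,
       130, 140, 150, 160, 170, 180, 190, 200, 210, 220]))
18254 [[415.26047961 193.76781945 163.68431241]
 [452.54999025 253.74952809 165.27044062]
 [516.90443027 306.29218037 173.70830319]]
```

View pics/wr3.png

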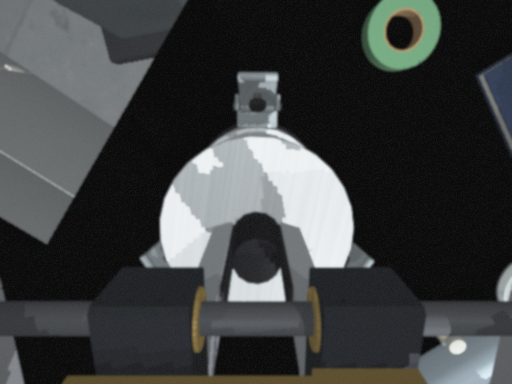

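The lid hangs level in the grip, with its disc centred at about (257,225). The canister rim is just visible behind it at (262,130). I'll fit the disc edge with the same camera to compare it with the mouth.

```bash
python3 - <<'E'
from h import *
w=np.load("wr3.npy");m=((w[...,2]>159)&(w[...,2]<172)).astype(np.uint8)
ct=max(cv2.findContours(m,cv2.RETR_EXTERNAL,cv2.CHAIN_APPROX_NONE)[0],key=cv2.contourArea)[:,0]
ct=ct[(ct[:,1]<245)]
p=np.array([w[v,u] for u,v in ct]);p=p[(p[:,2]>160)&(p[:,2]<169)]
print(len(p),circ(p),circ(p,60)[:2],circ(p,59)[:2])
# canister rim portion now, r=60 outer
q=w.reshape(-1,3);q=q[(q[:,2]>60)&(q[:,2]<74)&(np.hypot(q[:,0]-471,q[:,1]-250)<64)];print(len(q),circ(q,58)[:2])
# same contour treatment of earlier wr1 canister outer edge, wr2 lid
for f,lo,hi,c0 in(("wr1",64,74,(471,250)),("wr2",11,21,(552,17))):
    w=np.load(f+".npy");m=((w[...,2]>lo)&(w[...,2]<hi)&(np.hypot(w[...,0]-c0[0],w[...,1]-c0[1])<66)).astype(np.uint8)
    ct=max(cv2.findContours(m,cv2.RETR_EXTERNAL,cv2.CHAIN_APPROX_NONE)[0],key=cv2.contourArea)[:,0]
    p=np.array([w[v,u] for u,v in ct]);p=p[~np.isnan(p[:,0])];print(f,circ(p),circ(p,60)[:2])
w=np.load("top0.npy")
for c0,lo,hi in(((471,250),63,75),((551,17),11,21)):
    m=((w[...,2]>lo)&(w[...,2]<hi)&(np.hypot(w[...,0]-c0[0],w[...,1]-c0[1])<66)).astype(np.uint8)
    ct=max(cv2.findContours(m,cv2.RETR_EXTERNAL,cv2.CHAIN_APPROX_NONE)[0],key=cv2.contourArea)[:,0]
    p=np.array([w[v,u] for u,v in ct]);p=p[~np.isnan(p[:,0])];print("top",circ(p),circ(p,60)[:2])
E
```

```text
366 [470.73558506 250.11385383  57.83400156] [473.45373879 249.6491577 ] [472.18399478 249.88530241]
671 [471.41243347 250.18180299]
wr1 [472.63755207 249.85056717  59.83293318] [472.64880964 249.84794399]
wr2 [554.06558975  17.58089147  59.13841386] [554.19374689  17.57336375]
top [469.66817623 249.12889953  59.08767412] [469.91926558 249.28939454]
top [551.31074451  16.90695009  58.62431179] [551.44958666  16.94458584]
```

Emit:
{"op": "step_arm", "data": {"increments": [[[0,0,0,0,0,0.4,1],[0,0,0,0,0,0.6,1],[0,0,0,0,0,0.6,1],[0,0,0,0,0,0.25,1],[0,0,0,0,0,0,1]]]}}

```text
clock: 6.15
eef_pos: [470.9, 249.5, 295.7]
eef_rot: [-3.14, -0.002, 2.968]
wrist_force: [0.3, -0.1, -1.3]
finger_gap: 25.3
finger_force: 29.7
```

Emit:
{"op": "step_arm", "data": {"increments": [[[0,0,0,0,0,0.05,1],[0,0,0,0,0,0.05,1],[0,0,0,0,0,0.05,1],[0,0,0,0,0,0.05,1],[0,0,0,0,0,0,1]]]}}

```text
clock: 6.65
eef_pos: [470.6, 250.2, 288.6]
eef_rot: [-3.142, -0.0, 2.969]
wrist_force: [0.5, 0.7, -1.6]
finger_gap: 25.5
finger_force: 29.7
```

Emit:
{"op": "step_arm", "data": {"increments": [[[0,0,0,0,0,0.05,1],[0,0,0,0,0,0.03,1],[0,0,0,0,0,0.03,1],[0,0,0,0,0,0.02,1],[0,0,0,0,0,0,1]]]}}

```text
clock: 7.15
eef_pos: [470.7, 250.2, 283.3]
eef_rot: [-3.141, -0.0, 2.969]
wrist_force: [1.1, 0.3, -1.3]
finger_gap: 25.3
finger_force: 29.7
```

Emit:
{"op": "step_arm", "data": {"increments": [[[0,0,0,0,0,0.015,1],[0,0,0,0,0,0.015,1],[0,0,0,0,0,0,1]]]}}

```text
clock: 7.45
eef_pos: [470.7, 250.2, 282.6]
eef_rot: [3.141, 0.0, 2.969]
wrist_force: [-3.5, -0.8, 4.4]
finger_gap: 25.0
finger_force: 29.7
```

Emit:
{"op": "step_arm", "data": {"increments": [[[0,0,0,0,0,0,0],[0,0,0,0,0,0,0],[0,0,0,0,0,0,0],[0,0,0,0,0,0,0],[0,0,0,0,0,0,0]]]}}

```text
clock: 7.95
eef_pos: [470.7, 250.2, 282.2]
eef_rot: [3.142, 0.0, 2.969]
wrist_force: [0.2, -0.4, 0.4]
finger_gap: 47.0
finger_force: 0.0
```

Emit:
{"op": "step_arm", "data": {"increments": [[[0,0,0,0,0,-0.2,0],[0,0,0,0,0,-0.8,0],[0,0,0,0,0,-0.8,0],[0,0,0,0,0,0,0],[0,0,0,0,0,0,0]]]}}

```text
clock: 8.45
eef_pos: [470.6, 250.1, 354.8]
eef_rot: [3.141, 0.001, 2.969]
wrist_force: [0.4, 0.6, -0.8]
finger_gap: 47.3
finger_force: 0.0
```

```bash
python3 - <<'E'
from h import *
c=optics.camera("wrist");w=cloud(c);np.save("wr4.npy",w);s=manip.read_state();print({k:np.round(s[k],3) for k in("clock","eef_pos","eef_rot","wrist_force","finger_gap")})
p=w.reshape(-1,3);p=p[np.hypot(p[:,0]-471,p[:,1]-250)<56];d=p[(p[:,2]>70)&(p[:,2]<84)]
A=np.c_[d[:,:2]-[471,250],np.ones(len(d))];print(len(d),np.linalg.lstsq(A,d[:,2],rcond=None)[0],np.percentile(d[:,2],[2,50,98]))
t=cloud(optics.camera("top")).reshape(-1,3);t=t[np.hypot(t[:,0]-471,t[:,1]-250)<58];print("top",np.median(t[(t[:,2]>70)&(t[:,2]<86)],0))
# clip profiles
p=w.reshape(-1,3);p=p[p[:,2]>80];d=p[:,:2]-[471,250];r=np.hypot(*d.T);a=np.degrees(np.arctan2(d[:,1],d[:,0]))
for a0 in(-70,50,170):
    da=(a-a0+180)%360-180;m=(abs(da)<12)&(r>62)&(r<108);print(a0,m.sum())
    if m.sum()>20:
        i=m&(r>88);print(np.percentile(p[i,2],[50,99]),np.percentile(r[i],[50,99]),np.median(da[i]))
E
```

```text
{'clock': np.float64(8.5), 'eef_pos': array([470.5  , 250.089, 353.88 ]), 'eef_rot': array([-3.141, -0.   ,  2.969]), 'wrist_force': array([-0.111, -0.609, -0.063]), 'finger_gap': np.float64(47.409)}
11720 [ 6.97045934e-04 -1.57033212e-04  7.74327086e+01] [76.02940328 77.39811953 78.98264465]
top [452.95795103 294.47895577  78.16341914]
-70 1025
[116.80581048 125.21609418] [90.33968381 95.7843205 ] -6.028915681261964
50 887
[114.9454098  122.07399845] [90.20007807 95.69175658] 5.373921441139885
170 1851
[127.36522944 129.9107155 ] [92.24677423 97.06777209] -0.3860821733360922
```

Emit:
{"op": "step_arm", "data": {"increments": [[[0,0,0,0.7,0,0,1],[0,0,0,0.8,0,0,1],[0,0,0,0.8,0,0,1],[0,0,0,0.75,0,0,1],[0,0,0,0,0,0,1]]], "newtons": 10}}

```text
clock: 9.05
eef_pos: [348.2, 271.5, 353.4]
eef_rot: [-3.14, -0.002, 2.971]
wrist_force: [0.5, -0.9, 0.4]
finger_gap: 10.8
finger_force: 0.0
```

Emit:
{"op": "step_arm", "data": {"increments": [[[0,0,0,0,0,0.4,1],[0,0,0,0,0,0.55,1],[0,0,0,0,0,0,1]]]}}

```text
clock: 9.35
eef_pos: [350.4, 270.8, 313.7]
eef_rot: [-3.138, -0.004, 2.969]
wrist_force: [-0.4, -0.2, 0.6]
finger_gap: 0.4
finger_force: 0.0
```

Emit:
{"op": "step_arm", "data": {"increments": [[[0,0,0,-0.25,0,0,1],[0,0,0,-0.2,0,0,1],[0,0,0,-0.2,0,0,1],[0,0,0,-0.2,0,0,1],[0,0,0,-0.2,0,0,1]]]}}

```text
clock: 9.85
eef_pos: [392.5, 263.7, 316.3]
eef_rot: [-3.142, -0.0, 2.969]
wrist_force: [-4.1, 1.3, -1.3]
finger_gap: 0.6
finger_force: 2.2
```

Emit:
{"op": "step_arm", "data": {"increments": [[[0,0,0,-0.18,0,0,1],[0,0,0,-0.18,0,0,1],[0,0,0,-0.18,0,0,1],[0,0,0,-0.14,0,0.05,1],[0,0,0,0,0,0.15,1]]]}}

```text
clock: 10.35
eef_pos: [419.8, 259.1, 308.9]
eef_rot: [3.14, 0.003, 2.968]
wrist_force: [2.0, -0.8, 3.3]
finger_gap: 0.7
finger_force: 2.0
```

Emit:
{"op": "step_arm", "data": {"increments": [[[0,0,0,0,0,0.08,1],[0,0,0,0,0,0.08,1],[0,0,0,0,0,0.05,1],[0,0,0,0,0,0.025,1],[0,0,0,0,0,0,1]]]}}

```text
clock: 10.85
eef_pos: [418.6, 259.3, 298.8]
eef_rot: [3.142, 0.0, 2.969]
wrist_force: [1.2, 0.1, 2.3]
finger_gap: 0.5
finger_force: 0.9
```

Emit:
{"op": "step_arm", "data": {"increments": [[[0,0,0,0,0,0.025,1],[0,0,0,0,0,0.025,1],[0,0,0,0,0,0.02,1],[0,0,0,0,0,0,1],[0,0,0,0,0,0,1]]]}}

```text
clock: 11.35
eef_pos: [418.7, 259.3, 296.0]
eef_rot: [-3.142, -0.0, 2.969]
wrist_force: [2.1, 0.2, 2.1]
finger_gap: 0.1
finger_force: 1.4
```

Emit:
{"op": "step_arm", "data": {"increments": [[[0,0,0,0,0,0.025,1],[0,0,0,0,0,0,1],[0,0,0,0,0,0,1]]]}}

```text
clock: 11.65
eef_pos: [418.7, 259.3, 295.2]
eef_rot: [3.141, 0.0, 2.969]
wrist_force: [1.4, -0.8, 6.4]
finger_gap: 1.0
finger_force: 2.9
```

Emit:
{"op": "step_arm", "data": {"increments": [[[0,0,0,0,0,0.02,1],[0,0,0,0,0,0,1],[0,0,0,0,0,0,1]]]}}

```text
clock: 11.95
eef_pos: [418.7, 259.3, 295.0]
eef_rot: [3.141, 0.001, 2.969]
wrist_force: [-1.4, -2.5, 13.6]
finger_gap: 0.8
finger_force: 6.8
```

Emit:
{"op": "step_arm", "data": {"increments": [[[0,0,0,0,0,-0.3,1],[0,0,0.167,0,0,-0.4,1],[0,0,0.167,0,0,-0.4,1],[0,0,0.167,0,0,-0.275,1],[0,0,0.167,0,0,0,1]]]}}

```text
clock: 12.45
eef_pos: [418.6, 259.3, 350.8]
eef_rot: [3.14, 0.0, 2.439]
wrist_force: [-0.3, 0.2, -0.1]
finger_gap: 0.1
finger_force: 0.0
```

Emit:
{"op": "step_arm", "data": {"increments": [[[0,0,0,-0.23,0.767,0,1],[0,0,0,-0.23,0.767,0,1],[0,0,0,-0.23,0.767,0,1],[0,0,0,-0.23,0.767,0,1],[0,0,0,-0.23,0.767,0,1]]]}}

```text
clock: 12.95
eef_pos: [553.2, 348.0, 349.1]
eef_rot: [-3.14, -0.001, 2.444]
wrist_force: [-0.7, 0.4, 0.1]
finger_gap: 0.6
finger_force: 0.0
```

```bash
python3 - <<'E'
from h import *
for i in range(3):optics.camera("top")
s=manip.read_state();print({k:np.round(s[k],3) for k in("clock","eef_pos","eef_rot","wrist_force","joints")})
c=optics.camera("wrist");cv2.imwrite("pics/wr5.png",c["frame"][...,::-1])
p=cloud(c).reshape(-1,3);d=p[:,:2]-[471,250];r=np.hypot(*d.T);a=np.degrees(np.arctan2(d[:,1],d[:,0]))
for a0 in(-70,50,170):
    da=(a-a0+180)%360-180
    m=(abs(r*np.sin(np.radians(da)))<9)&(abs(da)<90)&(r>34)&(r<110)&(p[:,2]>81)&(p[:,2]<140);print(a0,m.sum())
    for lo in range(34,110,6):
        k=m&(r>=lo)&(r<lo+6)
        if k.sum()>5:print(lo,np.percentile(p[k,2],[10,50,90]).round(1))
E
```

```text
{'clock': np.float64(13.1), 'eef_pos': array([552.896, 347.728, 348.   ]), 'eef_rot': array([-3.139e+00, -1.000e-03,  2.444e+00]), 'wrist_force': array([ 0.128, -1.302,  0.644]), 'joints': array([ 0.505,  0.577,  1.26 ,  0.   ,  1.307, -0.368])}
-70 654
70 [ 88.3  91.6 117. ]
76 [ 92.7  96.1 100.3]
82 [ 99.8 102.1 104.3]
50 862
70 [ 92.6  93.7 119.1]
76 [ 94.1 120.4 124.8]
82 [ 84.6 108.9 120.9]
88 [112.6 116.5 121.1]
94 [124.  125.2 126.1]
170 1610
34 [94.2 95.6 96.6]
40 [94.3 95.1 95.9]
46 [94.3 95.1 95.9]
52 [94.4 95.3 96. ]
58 [94.2 95.1 96. ]
64 [94.3 95.2 96.1]
70 [95.  96.6 98.1]
76 [95.5 96.9 98. ]
82 [86.1 87.1 87.8]
```

View pics/wr5.png

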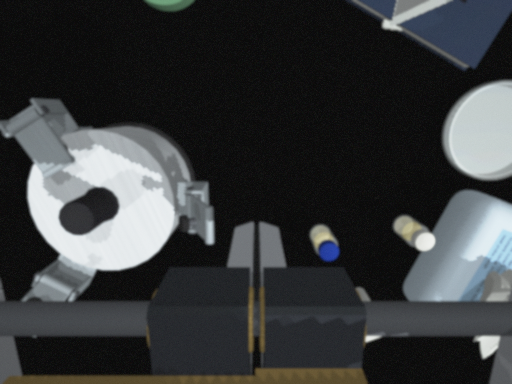

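Clip 170 now reads level at 95 mm along its whole length, so it is home. The clip at azimuth 50 stands at about (200,212) in the image, just inside the closed fingers at (257,240). I'll lower outside it and push it in.

Emit:
{"op": "step_arm", "data": {"increments": [[[0,0,0,0,0,0.45,1],[0,0,0,0,0,0.525,1],[0,0,0,0,0,0,1],[0,0,0,0,-0.25,0,1],[0,0,0,0,-0.2,0,1]]]}}

```text
clock: 13.65
eef_pos: [540.3, 333.1, 311.6]
eef_rot: [3.14, 0.0, 2.444]
wrist_force: [3.8, 4.3, 2.9]
finger_gap: 0.4
finger_force: 3.0
```

Emit:
{"op": "step_arm", "data": {"increments": [[[0,0,0,0,-0.2,0,1],[0,0,0,0,-0.2,0,1],[0,0,0,0,-0.2,0,1],[0,0,0,0,-0.2,0,1],[0,0,0,0,0,0,1]]]}}

```text
clock: 14.15
eef_pos: [519.8, 308.2, 310.1]
eef_rot: [-3.14, -0.0, 2.444]
wrist_force: [0.0, 0.7, -0.0]
finger_gap: 0.0
finger_force: 0.0
```

Emit:
{"op": "step_arm", "data": {"increments": [[[0,0,0,0,-0.18,0,1],[0,0,0,0,-0.18,0,1],[0,0,0,0,-0.12,0.05,1],[0,0,0,0,-0.12,0.1,1],[0,0,0,0,0,0.1,1]]]}}

```text
clock: 14.65
eef_pos: [504.6, 290.0, 300.1]
eef_rot: [-3.141, -0.0, 2.444]
wrist_force: [-0.0, -0.7, 4.1]
finger_gap: 0.2
finger_force: 1.9
```

Emit:
{"op": "step_arm", "data": {"increments": [[[0,0,0,0,0,0.04,1],[0,0,0,0,0,0.04,1],[0,0,0,0,0,0.03,1],[0,0,0,0,0,0,1],[0,0,0,0,0,0,1]]]}}

```text
clock: 15.15
eef_pos: [504.9, 290.6, 295.6]
eef_rot: [-3.141, -0.0, 2.444]
wrist_force: [-0.2, -0.8, 0.7]
finger_gap: 0.3
finger_force: 0.4
```

Emit:
{"op": "step_arm", "data": {"increments": [[[0,0,0,0,0,0.03,1],[0,0,0,0,0,0,1],[0,0,0,0,0,0,1]]]}}

```text
clock: 15.45
eef_pos: [504.9, 290.6, 294.6]
eef_rot: [-3.142, -0.0, 2.444]
wrist_force: [-1.5, -0.6, 2.3]
finger_gap: 0.5
finger_force: 1.3
```

Emit:
{"op": "step_arm", "data": {"increments": [[[0,0,0,0,0,0.025,1],[0,0,0,0,0,0,1],[0,0,0,0,0,0,1]]]}}

```text
clock: 15.75
eef_pos: [504.9, 290.5, 293.6]
eef_rot: [-3.141, -0.0, 2.444]
wrist_force: [-1.6, -1.3, 3.3]
finger_gap: 0.8
finger_force: 1.8
```

Emit:
{"op": "step_arm", "data": {"increments": [[[0,0,0,0,0,0.025,1],[0,0,0,0,0,0,1],[0,0,0,0,0,0,1]]]}}

```text
clock: 16.05
eef_pos: [504.9, 290.5, 292.6]
eef_rot: [-3.141, -0.0, 2.444]
wrist_force: [-2.1, -1.9, 4.1]
finger_gap: 0.7
finger_force: 1.8
```

Emit:
{"op": "step_arm", "data": {"increments": [[[0,0,0,0,0,0.025,1],[0,0,0,0,0,0,1],[0,0,0,0,0,0,1]]]}}

```text
clock: 16.35
eef_pos: [504.9, 290.5, 292.0]
eef_rot: [3.141, 0.0, 2.444]
wrist_force: [-3.8, -2.3, 7.0]
finger_gap: 0.5
finger_force: 3.8
```

Emit:
{"op": "step_arm", "data": {"increments": [[[0,0,0,0,0,0.02,1],[0,0,0,0,0,0,1],[0,0,0,0,0,0,1]]]}}

```text
clock: 16.65
eef_pos: [504.9, 290.5, 291.8]
eef_rot: [3.141, 0.0, 2.444]
wrist_force: [-6.0, -4.4, 14.3]
finger_gap: 0.5
finger_force: 7.1
```

Emit:
{"op": "step_arm", "data": {"increments": [[[0,0,0,0,0,-0.3,1],[0,0,0.167,0,0,-0.45,1],[0,0,0.167,0,0,-0.45,1],[0,0,0.167,0,0,-0.275,1],[0,0,0.167,0,0,0,1]]]}}

```text
clock: 17.15
eef_pos: [505.1, 290.7, 351.9]
eef_rot: [3.138, -0.001, 1.914]
wrist_force: [-0.6, -0.4, 0.5]
finger_gap: 0.3
finger_force: 0.0
```

Emit:
{"op": "step_arm", "data": {"increments": [[[0,0,0,-0.743,-0.229,0,1],[0,0,0,-0.743,-0.229,0,1],[0,0,0,-0.743,-0.229,0,1],[0,0,0,-0.743,-0.229,0,1],[0,0,0,-0.743,-0.229,0,1]]]}}

```text
clock: 17.65
eef_pos: [512.6, 134.1, 350.1]
eef_rot: [3.141, -0.0, 1.92]
wrist_force: [0.0, 0.4, 0.1]
finger_gap: 0.4
finger_force: 0.0
```

```bash
cat > prof.py <<'E'
from h import *
for i in range(3):optics.camera("top")
s=manip.read_state();print({k:np.round(s[k],3) for k in("clock","eef_pos","eef_rot","wrist_force","joints")})
for n in("wrist","top"):
  c=optics.camera(n)
  p=cloud(c).reshape(-1,3);d=p[:,:2]-[471,250];r=np.hypot(*d.T);a=np.degrees(np.arctan2(d[:,1],d[:,0]))
  for a0 in(-70,50,170):
    da=(a-a0+180)%360-180
    m=(abs(r*np.sin(np.radians(da)))<9)&(abs(da)<90)&(r>34)&(r<110)&(p[:,2]>81)&(p[:,2]<140);print(n,a0,m.sum(),np.median((r*np.sin(np.radians(da)))[m]))
    print([(lo,np.median(p[k,2]).round(1)) for lo in range(34,110,6) for k in[m&(r>=lo)&(r<lo+6)] if k.sum()>3])
E
python3 prof.py
```

```text
{'clock': np.float64(17.8), 'eef_pos': array([512.859, 134.127, 350.184]), 'eef_rot': array([ 3.141, -0.   ,  1.917]), 'wrist_force': array([ 0.274, -0.207, -0.02 ]), 'joints': array([ 0.187,  0.307,  1.643,  0.   ,  1.19 , -0.16 ])}
wrist -70 1077 -0.16565132932077942
[(70, np.float64(115.5)), (76, np.float64(121.5)), (82, np.float64(108.6)), (88, np.float64(118.4)), (94, np.float64(124.7))]
wrist 50 348 -5.342033366813804
[(34, np.float64(92.1)), (40, np.float64(92.3)), (46, np.float64(91.8)), (52, np.float64(91.7))]
wrist 170 385 5.129678677743638
[(34, np.float64(95.5)), (40, np.float64(95.1)), (46, np.float64(95.3)), (52, np.float64(95.1))]
top -70 34 1.0777976930936937
[(70, np.float64(122.4)), (76, np.float64(122.1)), (82, np.float64(112.5)), (88, np.float64(115.0))]
top 50 134 0.29674734044790596
[(34, np.float64(93.4)), (40, np.float64(91.9)), (46, np.float64(93.3)), (52, np.float64(94.3)), (58, np.float64(92.7)), (64, np.float64(92.6)), (70, np.float64(94.0)), (76, np.float64(95.5)), (82, np.float64(85.8))]
top 170 142 -0.20079101809983013
[(34, np.float64(95.8)), (40, np.float64(95.8)), (46, np.float64(96.7)), (52, np.float64(96.3)), (58, np.float64(96.1)), (64, np.float64(95.8)), (70, np.float64(96.0)), (76, np.float64(98.7)), (82, np.float64(88.2))]
```

Emit:
{"op": "step_arm", "data": {"increments": [[[0,0,0,0,0,0.45,1],[0,0,0,0,0,0.55,1],[0,0,0,0,0,0,1],[0,0,0,0.25,0,0,1],[0,0,0,0.2,0,0,1]]]}}

```text
clock: 18.4
eef_pos: [506.5, 153.2, 311.1]
eef_rot: [3.14, 0.001, 1.92]
wrist_force: [1.8, -4.6, 4.5]
finger_gap: 0.2
finger_force: 2.5
```

Emit:
{"op": "step_arm", "data": {"increments": [[[0,0,0,0.2,0,0,1],[0,0,0,0.2,0,0,1],[0,0,0,0.2,0,0,1],[0,0,0,0.2,0,0,1],[0,0,0,0,0,0,1]]]}}

```text
clock: 18.9
eef_pos: [495.1, 183.2, 310.0]
eef_rot: [-3.141, -0.0, 1.92]
wrist_force: [0.2, -0.3, 1.7]
finger_gap: 0.6
finger_force: 0.5
```

Emit:
{"op": "step_arm", "data": {"increments": [[[0,0,0,0.18,0,0,1],[0,0,0,0.15,0,0.03,1],[0,0,0,0.12,0,0.06,1],[0,0,0,0.07,0,0.08,1],[0,0,0,0,0,0.08,1]]]}}

```text
clock: 19.4
eef_pos: [488.3, 202.4, 299.7]
eef_rot: [3.141, -0.001, 1.92]
wrist_force: [-1.0, 1.9, 4.7]
finger_gap: 0.7
finger_force: 1.9
```

Emit:
{"op": "step_arm", "data": {"increments": [[[0,0,0,0,0,0.04,1],[0,0,0,0,0,0.03,1],[0,0,0,0,0,0,1],[0,0,0,0,0,0,1]]]}}

```text
clock: 19.8
eef_pos: [488.5, 201.7, 297.0]
eef_rot: [-3.141, 0.0, 1.919]
wrist_force: [0.4, -0.6, 1.2]
finger_gap: 0.7
finger_force: 0.8
```

Emit:
{"op": "step_arm", "data": {"increments": [[[0,0,0,0,0,0.03,1],[0,0,0,0,0,0.03,1],[0,0,0,0,0,0,1],[0,0,0,0,0,0,1]]]}}

```text
clock: 20.2
eef_pos: [488.5, 201.8, 294.6]
eef_rot: [-3.142, 0.0, 1.919]
wrist_force: [0.1, -0.4, 2.2]
finger_gap: 0.0
finger_force: 1.0
```

Emit:
{"op": "step_arm", "data": {"increments": [[[0,0,0,0,0,0.025,1],[0,0,0,0,0,0,1],[0,0,0,0,0,0,1]]]}}

```text
clock: 20.5
eef_pos: [488.5, 201.8, 293.6]
eef_rot: [-3.142, 0.0, 1.92]
wrist_force: [0.3, 0.1, 3.4]
finger_gap: 0.7
finger_force: 1.1
```

Emit:
{"op": "step_arm", "data": {"increments": [[[0,0,0,0,0,0.025,1],[0,0,0,0,0,0,1],[0,0,0,0,0,0,1]]]}}

```text
clock: 20.8
eef_pos: [488.4, 201.8, 292.6]
eef_rot: [-3.141, 0.0, 1.92]
wrist_force: [0.5, 0.3, 1.9]
finger_gap: 0.1
finger_force: 1.1
```

Emit:
{"op": "step_arm", "data": {"increments": [[[0,0,0,0,0,0.025,1],[0,0,0,0,0,0,1],[0,0,0,0,0,0,1]]]}}

```text
clock: 21.1
eef_pos: [488.5, 201.8, 291.6]
eef_rot: [-3.141, 0.0, 1.92]
wrist_force: [0.3, 0.6, 2.4]
finger_gap: 0.7
finger_force: 1.1
```

Emit:
{"op": "step_arm", "data": {"increments": [[[0,0,0,0,0,0.025,1],[0,0,0,0,0,0,1],[0,0,0,0,0,0,1]]]}}

```text
clock: 21.4
eef_pos: [488.4, 201.8, 290.7]
eef_rot: [3.142, -0.0, 1.92]
wrist_force: [-0.5, 1.3, 4.8]
finger_gap: 0.5
finger_force: 2.4
```

Emit:
{"op": "step_arm", "data": {"increments": [[[0,0,0,0,0,0.025,1],[0,0,0,0,0,0,1],[0,0,0,0,0,0,1]]]}}

```text
clock: 21.7
eef_pos: [488.5, 201.8, 290.5]
eef_rot: [3.141, -0.0, 1.92]
wrist_force: [-5.3, -0.2, 13.8]
finger_gap: 0.5
finger_force: 6.7
```

Emit:
{"op": "step_arm", "data": {"increments": [[[0,0,0,0,0,-0.3,1],[0,0,0,0,0,-0.7,1],[0,0,0,0,0,-0.7,1],[0,0,0,-0.6,0,-0.7,1],[0,0,0,-0.6,0,0,1]]]}}

```text
clock: 22.2
eef_pos: [505.1, 156.4, 389.5]
eef_rot: [3.136, 0.001, 1.921]
wrist_force: [-0.2, -1.0, 0.1]
finger_gap: 0.8
finger_force: 0.0
```

```bash
cat >> prof.py <<'E'
  d=p[(np.hypot(p[:,0]-471,p[:,1]-250)<58)&(p[:,2]>72)&(p[:,2]<83)];A=np.c_[d[:,:2]-[471,250],np.ones(len(d))];print("lid",len(d),np.linalg.lstsq(A,d[:,2],rcond=None)[0].round(4))
  k=p[(np.hypot(p[:,0]-471,p[:,1]-250)<25)&(p[:,2]>110)&(p[:,2]<122)];print("knob",len(k),k.mean(0) if len(k) else 0)
E
python3 prof.py; python3 - <<'E'
from h import *
w=cloud(optics.camera("top"))
for n,(v0,v1,u0,u1) in dict(vial=(143,158,158,172),tape=(243,275,132,165),bottle=(108,145,345,380)).items():
    q=w[v0:v1,u0:u1].reshape(-1,3);q=q[q[:,2]>8];print(n,q.mean(0))
E
```

```text
{'clock': np.float64(22.35), 'eef_pos': array([504.994, 155.864, 385.78 ]), 'eef_rot': array([-3.141,  0.   ,  1.918]), 'wrist_force': array([ 0.124, -0.041, -0.135]), 'joints': array([ 0.23 ,  0.268,  1.606, -0.   ,  1.267, -0.117])}
wrist -70 1159 0.07119729541829288
[(34, np.float64(90.4)), (40, np.float64(91.0)), (46, np.float64(90.6)), (52, np.float64(90.6)), (58, np.float64(90.6)), (64, np.float64(90.6)), (70, np.float64(91.0)), (76, np.float64(92.7)), (82, np.float64(82.9))]
wrist 50 1488 0.06776585253394699
[(34, np.float64(92.0)), (40, np.float64(92.2)), (46, np.float64(92.0)), (52, np.float64(91.9)), (58, np.float64(92.0)), (64, np.float64(91.9)), (70, np.float64(92.3)), (76, np.float64(93.9)), (82, np.float64(83.9))]
wrist 170 1526 -0.07413184235038717
[(34, np.float64(95.6)), (40, np.float64(95.2)), (46, np.float64(95.2)), (52, np.float64(95.1)), (58, np.float64(95.2)), (64, np.float64(95.2)), (70, np.float64(96.6)), (76, np.float64(97.0)), (82, np.float64(87.0))]
lid 12097 [ 9.0000e-04 -1.0000e-03  7.7357e+01]
knob 991 [472.63247187 250.27351589 115.19964602]
top -70 40 1.3375476083129143
[(40, np.float64(93.2)), (46, np.float64(92.0)), (52, np.float64(92.7)), (58, np.float64(92.9))]
top 50 138 0.11869271448468866
[(34, np.float64(92.5)), (40, np.float64(94.0)), (46, np.float64(92.5)), (52, np.float64(94.0)), (58, np.float64(92.8)), (64, np.float64(92.3)), (70, np.float64(93.8)), (76, np.float64(94.7)), (82, np.float64(84.4))]
top 170 139 0.17955107301695913
[(34, np.float64(96.0)), (40, np.float64(96.3)), (46, np.float64(96.6)), (52, np.float64(97.2)), (58, np.float64(96.2)), (64, np.float64(96.2)), (70, np.float64(97.3)), (76, np.float64(98.3)), (82, np.float64(90.2))]
lid 762 [1.90000e-03 1.90000e-03 7.83798e+01]
knob 85 [469.49993263 249.63451293 116.11279958]
vial [635.62266078 361.59466846  37.72589216]
tape [348.21058323 411.34754128  18.28481663]
bottle [ 673.99543348 -160.09578897   84.40272198]
```

All three clips are level and the lid is flat and centred. The bystanders haven't moved and the arm is clear.

```bash
python3 -c "
from cell import workorder
print(workorder.sign_off())"
```

```text
the job is handed in; nothing more can be done
None
```

The canister is closed and the job is handed in: the lid sits flat and centred on the rim, all three clips read level after being pressed to their stops (highest wrist-force reading about 16 N), and the vial, tape and bottle have not moved.

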